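# Level the laboratory balance with a wedge shim

### The arm

A 6-joint arm with a two-finger parallel gripper is mounted at the origin on a cart in front of the work surface, level with it; the furniture and walls round the work are solid. World frame = base frame: x ahead of the robot, y to its left, z up, the work surface at z = 0. Lengths are in m, angles in rad, forces in N, time in s.
With the tool pointing down it reaches from about 0.35 to 0.775 m from the base axis. Payload 7.3 kg.
Tool frame: the origin (TCP) lies at the centre of the arm's flange, where the gripper is bolted on; the fingertips stand 178 mm ahead of it and the grasp point (between the pads) lies 159 mm ahead of it (tip_extent is the distance from the TCP to the fingertips, in m); z points along the fingers, y is the line along which they close (so a half turn about z gives the same grasp; the last joint's range is limited). The gripper opens to 92 mm and grips with 3 to 60 N. Pads are 19 mm wide; open, the fingers measure 130 mm over their backs; the gripper's body (75 mm by 190 mm) begins 47 mm behind the grasp point.
Start: joints at [-1.294, 0.342, 1.524, -0, 1.275, -0.146], TCP at [0.215, -0.479, 0.405] pointing down, gripper open.
Joint ranges: [-2.53, 2.53], [-0.77, 2.02], [0.04, 2.7], [-1, 4.14], [0.28, 2.66], [-3.11, 3.11]. Speed limits (rad/s): [2.57, 2.57, 3.14, 3.14, 3.14, 3.14].

### API

Orientations are given as [roll, pitch, yaw] about the fixed x, y, z axes, in that order (R = Rz(yaw) Ry(pitch) Rx(roll)).
In Python, from cell import * gives the robot as it stands.
- The arm moves only by the tool arm_command, never from a script. Its arguments are lists of equal length, an entry for each row: "xyz": the shift along the world's x, y, z in mm, a list of three; "spin": the turn about the world's z in degrees. In form: {"xyz": [[tx, ty, tz], ...], "spin": [spin, ...]}. A call has 1 to 20 rows; each row shifts and turns the commanded pose from where the row before left it; what a row does not reach is not made up. A row lasts 1/10 s, in which the tool goes at most 50 mm and 8.59 degrees, less where a joint would pass 70% of its speed; a pose out of reach is approached as far as the arm can. A call with a gripper value outside its range is refused whole. "jaw" is the opening, from -1 (shut) to 1 (fully open), set as the call begins (left out, the last holds). The fingers move at their own pace and stop on an object; "squeeze" is the grip in N (left out, the last holds). Time passes only in rows, so rows that do not move let the fingers close. It gives the time, the measured TCP pose, the force, the opening and the grip force at its end, in the units of the state.
- observe(): the state, without advancing time (a new reading comes with each control period).
- read_camera(name): name is "scene" or "top" or "wrist"; returns a dict with "img" (400x640x3 uint8, red, green, blue), "depth" (400x640 float32, m along the optical axis (not along the pixel's ray), 0 where there is no reading), "fx", "fy", "cx", "cy" (pixels), "world_from_camera" (4x4, takes a point from camera to world coordinates). Camera axes: x right, y up, looking along -z (the intrinsics and any distortion apply to the point x, -y, -z); pixel columns grow to the right and rows downward; lengths in m; the calibration is good to about 2 mm. A picture is of the moment at which its call begins.
- hand_in(): hands the job in; it is judged then, once.
The state is a dict: "time": time; "qpos": joint angles; "qvel": joint speeds; "joint_efforts": joint torques, N m; "tool_pos": TCP position; "tool_rot": TCP orientation; "contact_force": force on the tool from outside, world axes, zero at the start; "torque": the same for the moment, N m; "opening": finger opening in m; "grip_force": force on a finger pad.
Only numpy, scipy, OpenCV 4.12 (cv2) and the standard library are available. Lean on these libraries where they do the work, as an engineer would, in place of code of your own. Each camera call takes 0.05 s, during which the arm holds its last target. There are 200 camera calls.

### The job

The balance on the worktop leans towards its front. Take the black wedge, push its thin end under the round foot below the lug at the middle of the balance's front, and drive it in gently until the level's bubble rests between its two lines; then let go, leaving the wedge flat on the worktop and carrying the foot. Do not push the balance along the worktop or handle it, and leave the other things where they are.

Things in the scene. Friction and masses are not known exactly. Their poses are not given: they have to be found in the camera images.
- balance: Loose grey laboratory balance, 2.4 kg (varies), housing 150 x 170 mm, top 54 mm up, on it a round steel pan (top 64 mm). Origin: in the plane under its two domed rear feet (x +70, y +-65 mm), 5 mm frontward of the housing's middle; x to its back, y to its left, z up from its base. Starts front down by 0.036 rad; level: origin at worktop height, housing underside 20 mm up.
- front_screw (a point): Top of the screw head on the lug (36 mm wide, 30 to 44 mm up, reaching to x -110 mm) at the balance's front; balance frame (-95, 0, 54) mm. Right below hangs the front foot, a dome 24 mm across, seized at an unknown length: its underside starts 3.5 to 7.5 mm above the worktop, 9.5 to 13.5 mm when the balance is level. It presses on the wedge with some 9 N; pushing in takes 4 to 14 N.
- stud_gap (a point): Point midway between the two round studs, 16 mm wide, under the balance's front on which it rests at first; balance frame (-55, 0, 0) mm. They stand at y +-42 mm, and the way between them (68 mm wide) is free for the wedge, which comes in along the balance's +x under the foot.
- level_centre (a point): Middle of the vial of the level, an aluminium channel 76 x 22 mm on the balance's top at its left, along the balance's x; balance frame (0, 66, 64) mm. White ground with two black lines 23 mm apart and a green bubble 16 mm long.
- bubble (a joint): The bubble's offset from the level's middle in m, + towards the balance's back. It runs to the higher side, about 1.1 mm per 0.001 rad of tilt, and stops at +0.020 (the start, front low) and -0.020 (front too high). It settles within about 1 s. Between the two lines means within 0.004 of 0.
- wedge: Black plastic wedge, 110 g, 150 mm long, lying flat. Origin: under the middle of its grip block (30 x 30 mm, up to 34 mm tall, at the thick end); +x points to the thin end, z up. From the block the ramp, 28 mm wide, falls over 120 mm from 20 mm to 2 mm high at the thin end (0.15 mm per mm). It does not slide back out by itself.
- wedge_tip (a point): Middle of the thin end of the wedge, on its underside, 135 mm ahead of the wedge's origin.
- kit_carton: Bystander: small white and orange carton 52 x 52 x 66 mm, origin under its middle.
- dish: Bystander: clear shallow dish, 62 mm across, 13 mm tall, origin under its middle.
Not all that is in view belongs to the job. Of the things shaped like the wedge, the black one is meant.

How it is judged:
On the way, in this order (a step that is already met when the one before it is completed fails the run):
1. the thin end of the wedge is under the front foot, while the bubble is still at the back end of the level (x of wedge_tip in the frame of balance above -0.085 m and y of wedge_tip in the frame of balance between -0.03 and 0.03 m and value of joint bubble above 0.012 m and height (world z) of wedge below 0.01 m), for 0.05 s.
2. the front foot rides on the wedge and the bubble is between its lines (x of wedge_tip in the frame of balance above -0.085 m and y of wedge_tip in the frame of balance between -0.03 and 0.03 m and value of joint bubble between -0.004 and 0.004 m and contact force between wedge and balance above 1.5 N), for 0.3 s.
At the end, for the whole second after the job is handed in: The bubble rests within 4 mm of the level's middle (between its lines); the wedge lies flat on the worktop, its thin end 10 mm or more past the foot's middle and within 30 mm of the balance's middle line, and carries the foot (over 1.5 N); wedge and balance are at rest (all of step 2 and height (world z) of wedge below 0.004 m and angle between wedge's own z axis and vertical below 0.04 rad and angle between balance's own z axis and vertical below 0.02 rad and linear speed of each of wedge, balance below 0.01 m/s); the robot touches nothing.
It fails at once if the wedge is forced against the balance with more than 22 N (contact force between wedge and balance above 22 N).
It fails at once if fingers or arm press on the balance with more than 3 N (contact force between any of the fingers, the arm and balance above 3 N).
It fails at once if the balance is pushed more than 20 mm from its place (distance of balance from where it was at the start of the episode above 0.02 m).
It fails at once if a bystander (carton, dish) is moved more than 30 mm (distance of any of kit_carton, dish from where it was at the start of the episode above 0.03 m).
It also fails if it takes over 61 s, if anything falls off the work surface, if the arm or the gripper's body presses on something with over 40 N, if the wrist force passes 120 N, or if a joint passes its speed limit or range.

## Working session

There is one attempt and no reset: what is moved stays moved. The work goes in short steps, Python scripts to look and compute and a tool call to move; the robot and the scene stay as the last step left them, time stands still between calls to the robot, and variables do not carry over. Pictures are saved under pics/ and viewed, at most 10 in all, crops included, and the job is handed in when it is done.

Besides the shell and the picture viewer there is one more tool, called after "Request:" by a JSON object that holds its "method" and its "body". arm_command: Moves the arm, as the interface text tells. Its arguments: {"type":"object","properties":{"xyz":{"type":"array","items":{"type":"array","items":{"type":"number"}}},"spin":{"type":"array","items":{"type":"number"}},"jaw":{"type":"number"},"squeeze":{"type":"number"}},"required":["xyz","spin"]}

```bash
mkdir -p pics
cat > h.py <<'E'
from cell import *
import numpy as np, cv2
def grab(n,save=None):
    c=read_camera(n)
    if save: cv2.imwrite('pics/'+save,c['img'][:,:,::-1])
    return c
def pts(c,uv):
    "world points from depth"
    uv=np.atleast_2d(uv).astype(int); d=c['depth'][uv[:,1],uv[:,0]]
    p=np.c_[(uv[:,0]-c['cx'])/c['fx']*d,-(uv[:,1]-c['cy'])/c['fy']*d,-d,np.ones(len(d))]
    return (c['world_from_camera']@p.T).T[:,:3]
def plane(c,uv,z):
    "rays cast onto height z"
    uv=np.atleast_2d(uv).astype(float); M=c['world_from_camera']
    r=np.c_[(uv[:,0]-c['cx'])/c['fx'],-(uv[:,1]-c['cy'])/c['fy'],-np.ones(len(uv))]@M[:3,:3].T
    o=M[:3,3]; return o+r*((z-o[2])/r[:,2])[:,None]
E
python3 - <<'E'
from h import *
a=grab('top'); b=grab('scene')
np.savez('t0.npz',**a); np.savez('s0.npz',**b)
cv2.imwrite('pics/a.png',a['img'][:,:,::-1]); cv2.imwrite('pics/b.png',b['img'][:,:,::-1])
print(a['fx'],a['world_from_camera'].round(3),b['world_from_camera'].round(3)); print({k:v for k,v in a.items() if k not in('img','depth','world_from_camera')}); print(observe())
E
```

```text
444.88003664825936 [[-0.453  0.732 -0.509 -0.158]
 [-0.891 -0.381  0.245  0.342]
 [-0.014  0.565  0.825  1.226]
 [ 0.     0.     0.     1.   ]] [[-0.897  0.261 -0.357  0.099]
 [-0.443 -0.507  0.74   0.999]
 [ 0.012  0.822  0.57   0.833]
 [ 0.     0.     0.     1.   ]]
{'fx': 444.88003664825936, 'fy': 444.88003664825936, 'cx': 321.88422404193125, 'cy': 201.11708562366954}
{'time': 0.1, 'qpos': array([-1.29399926e+00,  3.42630986e-01,  1.52496278e+00, -1.49519834e-05,
        1.27535942e+00, -1.45958413e-01]), 'qvel': array([ 6.30101205e-04, -7.99987465e-04, -1.96610892e-03, -5.66455434e-04,
        2.25837300e-05,  1.30735228e-03]), 'joint_efforts': array([ 1.65676120e-03, -4.32006490e+01, -2.44692779e+01,  7.19185523e-02,
        5.25902468e-02, -6.14501892e-05]), 'tool_pos': array([ 0.21539656, -0.47863557,  0.40411132]), 'tool_rot': array([-3.14024451e+00, -1.83730435e-04,  4.22759719e-01]), 'contact_force': array([-0.46746449, -0.62198358, -0.40538392]), 'torque': array([ 0.00419101, -0.06881537, -0.05365528]), 'grip_force': 0.0, 'opening': 0.09190806043540041}
```

View pics/a.png

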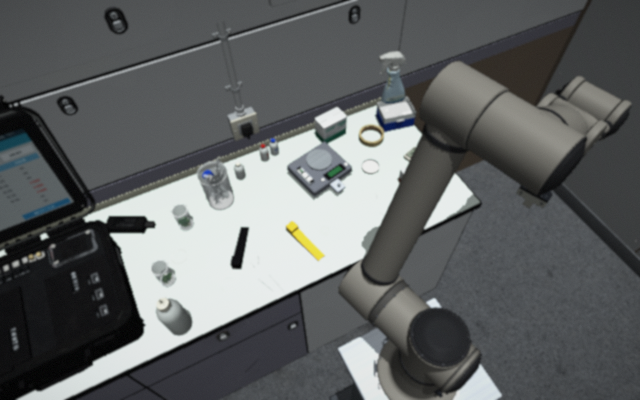

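View pics/b.png

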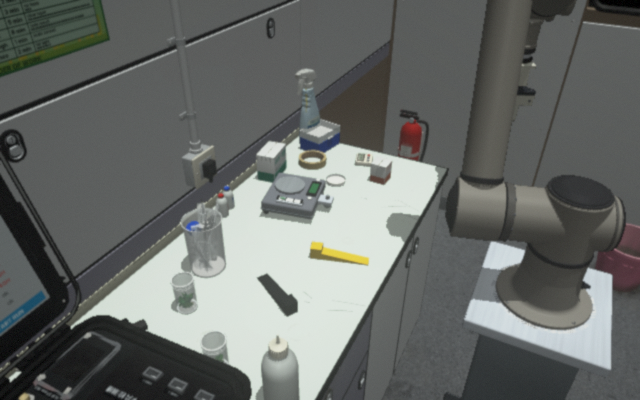

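Top view: the candidates are a black wedge at (240,247), a yellow wedge at (305,240), and a black adapter-like bar at (130,224). The balance is at (320,170) with its lug at (338,186), and the dish ring at (370,166). In the scene view the black wedge is at (278,293), with its block at about (290,305), the yellow one at (340,254), the balance at (293,195) with its lug at (326,200), and the carton at (380,170). I choose the black one and will check it in a close crop.

Run:
```python
from h import *
a=np.load('t0.npz'); b=np.load('s0.npz')
f=lambda i,x0,y0,w,h,s:cv2.resize(i[y0:y0+h,x0:x0+w,::-1],None,fx=s,fy=s,interpolation=cv2.INTER_CUBIC)
A=f(a['img'],210,215,65,65,6); B=f(b['img'],250,265,65,65,6)
C=f(a['img'],275,135,65*2,65,3); D=f(b['img'],250,160,130,65,3)
cv2.imwrite('pics/c.png',np.vstack([np.hstack([A,B]),np.hstack([C,D])]))
for n,c,(x0,y0,x1,y1) in (('top',a,(215,215,270,280)),('scene',b,(245,262,310,325))):
    g=c['img'].max(2); m=np.zeros_like(g); m[y0:y1,x0:x1]=(g[y0:y1,x0:x1]<70)
    k,l,s,_=cv2.connectedComponentsWithStats(m); i=1+s[1:,4].argmax(); v,u=np.where(l==i)
    P=pts(c,np.c_[u,v]); print(n,len(u),s[i]); P=P[(c['depth'][v,u]>0)&(P[:,2]<.05)]
    print('z',np.percentile(P[:,2],[1,10,50,90,99]).round(4))
    rc=cv2.minAreaRect(np.float32(P[:,:2]*1000)); print(rc)
    ax=np.linalg.svd(P[:,:2]-P[:,:2].mean(0),full_matrices=False)[2][0]; t=(P[:,:2]-P[:,:2].mean(0))@ax
    print(P.mean(0),ax,np.degrees(np.arctan2(ax[1],ax[0])))
    for q in np.arange(-.08,.08,.02):
        w=(t>q)&(t<q+.02)
        if w.any(): print(q.round(3),w.sum(),P[w].mean(0).round(4),P[w,2].max().round(4))
```

```text
top 312 [232 228  16  40 312]
z [0.0011 0.0051 0.0148 0.0339 0.038 ]
((555.3181762695312, 282.37554931640625), (25.749874114990234, 148.47645568847656), 59.784488677978516)
[0.546276   0.28691946 0.01747187] [-0.87018911  0.49271788] 150.48062312782648
-0.08 34 [0.6067 0.253  0.0047] 0.0087
-0.06 33 [0.5893 0.2623 0.0069] 0.0111
-0.04 36 [0.5725 0.2719 0.0099] 0.0137
-0.02 40 [0.5548 0.2821 0.0136] 0.0201
0.0 40 [0.5385 0.2926 0.0157] 0.0221
0.02 32 [0.5192 0.3009 0.0265] 0.0391
0.04 62 [0.5024 0.311  0.0322] 0.0409
0.06 27 [0.4933 0.3187 0.0249] 0.0359
scene 97 [273 295  23  19  97]
z [0.0062 0.0092 0.0181 0.0282 0.0311]
((527.00244140625, 318.09381103515625), (22.29942512512207, 69.48475646972656), 77.19929504394531)
[0.50932776 0.32404022 0.01821172] [-0.95328654  0.30206751] 162.41817507727754
-0.06 4 [0.5546 0.3024 0.0089] 0.0108
-0.04 9 [0.5377 0.3128 0.0102] 0.015
-0.02 19 [0.5197 0.3248 0.0208] 0.0311
0.0 65 [0.4996 0.3267 0.0192] 0.0317
```

View pics/c.png

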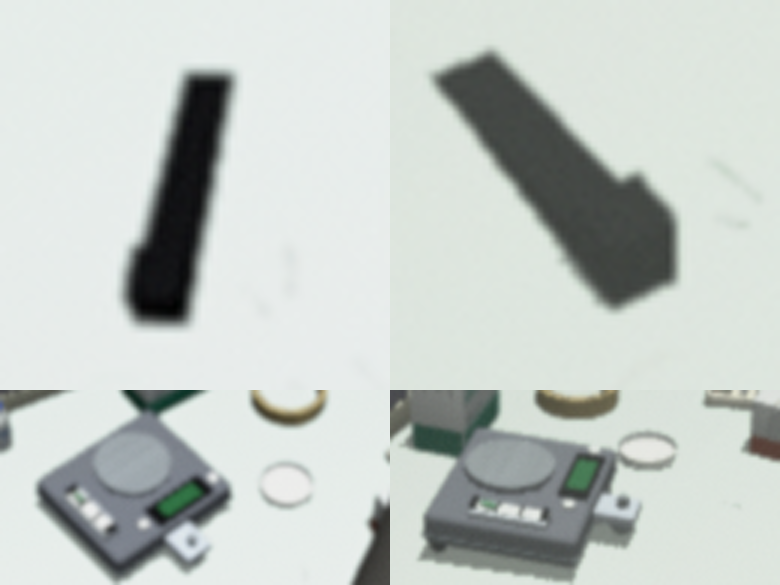

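The crop confirms it: a solid black wedge with its block at the robot end, (0.50,0.31), and its thin end towards (0.61,0.25). The balance's lug with the screw is at top (338,186), and the level is along the balance's left side. Next I measure the balance.

Run:
```python
from h import *
for n,(x0,y0,x1,y1) in (('t0.npz',(275,130,360,205)),('s0.npz',(245,160,340,225))):
    c=np.load(n); v,u=np.mgrid[y0:y1,x0:x1].reshape(2,-1); P=pts(c,np.c_[u,v]); col=c['img'][v,u].astype(int)
    ok=(P[:,2]>.042)&(P[:,2]<.058)&(c['depth'][v,u]>0)
    m=np.zeros((400,640),np.uint8); m[v[ok],u[ok]]=1; m=cv2.morphologyEx(m,cv2.MORPH_OPEN,np.ones((3,3)))
    # plane fit via ray casting of mask contour onto z~.05
    k,l,s,_=cv2.connectedComponentsWithStats(m); i=1+s[1:,4].argmax(); vv,uu=np.where(l==i)
    Q=pts(c,np.c_[uu,vv]); print(n,len(Q),'rect',cv2.minAreaRect(np.float32(Q[:,:2]*1000)))
    A=np.c_[Q[:,:2],np.ones(len(Q))]; cf=np.linalg.lstsq(A,Q[:,2],rcond=None)[0]; print('plane',cf.round(4), 'downhill deg',np.degrees(np.arctan2(-cf[1],-cf[0])))
    # lug bright pixels
    q=(P[:,2]>.025)&(P[:,2]<.06)&(col.min(1)>140)
    m[:]=0; m[v[q],u[q]]=1; k,l,s,ce=cv2.connectedComponentsWithStats(m)
    for j in range(1,k):
        if s[j,4]>8: vv,uu=np.where(l==j); print(s[j],ce[j].round(1),pts(c,np.c_[uu,vv]).mean(0).round(4))
    # pan
    q=(P[:,2]>.0585)&(P[:,2]<.07); m[:]=0; m[v[q],u[q]]=1; k,l,s,ce=cv2.connectedComponentsWithStats(m); j=1+s[1:,4].argmax(); vv,uu=np.where(l==j); R=pts(c,np.c_[uu,vv]); print('pan',cv2.minEnclosingCircle(np.float32(R[:,:2]*1000)),R[:,2].mean())
```

```text
t0.npz 1193 rect ((700.5569458007812, -64.67428588867188), (152.35330200195312, 171.71182250976562), 13.104052543640137)
plane [0.0251 0.0005 0.033 ] downhill deg -178.97279228781738
[275 142   3   5  11] [275.7 143.9] [0.8586 0.0257 0.0514]
[287 143  35  25  65] [306.  153.9] [ 0.7665 -0.0487  0.0533]
[312 150  20  19  76] [322.3 159.1] [ 0.7167 -0.0859  0.0573]
[309 155   8   6  17] [312.4 157.5] [ 0.7382 -0.0588  0.0581]
[321 158   6  11  25] [323.  163.9] [ 0.6964 -0.0782  0.058 ]
[342 158   8   8  21] [345.3 162.9] [ 0.6715 -0.1507  0.0491]
[297 167  16  16  77] [305.4 174.7] [ 0.6846 -0.0065  0.0551]
[320 177   5   5  18] [322.3 179.1] [ 0.6455 -0.0495  0.0501]
[330 179  15  13 110] [337.3 185.1] [ 0.609  -0.0866  0.037 ]
pan ((718.789794921875, -72.84574890136719), 45.10874557495117) 0.06171691982248753
s0.npz 1129 rect ((701.2719116210938, -61.73118591308594), (149.3821563720703, 172.9515380859375), 13.636149406433105)
plane [0.0226 0.0068 0.0335] downhill deg -163.15382860742085
[276 177  29  15 271] [290.9 184. ] [ 0.718  -0.0741  0.058 ]
[311 178  10   3  15] [316.3 179.1] [ 0.6721 -0.148   0.0475]
[318 194  16  12  98] [325.8 198.7] [ 0.6086 -0.0826  0.0347]
[277 197  25   8 105] [290.5 200.4] [ 0.6795 -0.0022  0.0551]
[307 196   5   4  15] [309.1 197.4] [ 0.6455 -0.0493  0.0475]
pan ((723.4154663085938, -70.06248474121094), 44.662078857421875) 0.06004684905119143
```

Balance: middle at (0.701,-0.063), yaw about 13.3°. The size fits (152x172), and the lug is 94 mm from the middle, as expected. That puts the foot at about (0.604,-0.086). Wedge: yaw about -30°, block at about (0.503,0.312). I move above the block.

Request:
{"method": "arm_command", "body": {"xyz": [[14,38,0],[14,40,0],[14,40,0],[14,40,0],[14,40,0],[14,40,0],[14,40,0],[14,40,0],[14,40,0],[14,40,0],[14,40,0],[15,40,0],[15,40,0],[15,40,0],[15,40,0],[15,40,0],[15,40,0],[15,40,0],[15,40,0],[15,33,0]], "spin": [6,6.3,6.3,6.3,6.3,6.3,6.3,6.3,6.3,6.3,6.3,6.3,6.3,6.3,6.3,6.3,6.3,6.3,6.3,6.3], "jaw": 1}}

```text
time: 2.1
tool_pos: [0.5045, 0.3145, 0.4042]
tool_rot: [-3.141, -0.001, 2.622]
contact_force: [1.4, -0.4, 0.1]
opening: 0.0917
grip_force: 0.0
```

Request:
{"method": "arm_command", "body": {"xyz": [[0,0,-20],[0,0,-20],[0,0,-20],[0,0,-20],[0,0,0],[0,0,0]], "spin": [0,0,0,0,0,0]}}

```text
time: 2.7
tool_pos: [0.5045, 0.3123, 0.3248]
tool_rot: [-3.141, -0.0, 2.617]
contact_force: [0.1, 0.0, 0.6]
opening: 0.0918
grip_force: 0.0
```

Run:
```python
from h import *
w=grab('wrist','w1.png'); np.savez('w1.npz',**w); t=grab('top'); np.savez('t1.npz',**t)
s=observe(); print(s['time'],s['tool_pos'],np.degrees(s['tool_rot'])); print(w['world_from_camera'].round(3))
def wedge(c,h):
    hsv=cv2.cvtColor(c['img'],cv2.COLOR_RGB2HSV); 
    v,u=np.where(c['img'].max(2)<75); P=pts(c,np.c_[u,v]); k=(P[:,2]>-.005)&(P[:,2]<.045)&(np.linalg.norm(P[:,:2]-[.555,.282],axis=1)<.11)&(c['depth'][v,u]>0)
    m=np.zeros((400,640),np.uint8); m[v[k],u[k]]=1; n,l,st,_=cv2.connectedComponentsWithStats(m); i=1+st[1:,4].argmax(); v,u=np.where(l==i)
    P=pts(c,np.c_[u,v]); r=cv2.minAreaRect(np.float32(P[:,:2]*1000)); print(len(P),r,np.percentile(P[:,2],[1,50,99]))
    B=P[P[:,2]>.028]; print('block',cv2.minAreaRect(np.float32(B[:,:2]*1000)),B.mean(0))
    R=P[(P[:,2]<.019)]; o=cv2.fitLine(np.float32(R[:,:2]),cv2.DIST_L2,0,.01,.01).ravel(); print('axis',np.degrees(np.arctan2(o[1],o[0])),o)
for c in (w,t): wedge(c,0)
# occupancy in work lane, top view + scene
for nm,c in(('t',t),('s',np.load('s0.npz'))):
    v,u=np.mgrid[0:400,0:640].reshape(2,-1); P=pts(c,np.c_[u,v]); k=(P[:,2]>.006)&(P[:,2]<.12)&(P[:,0]>.33)&(P[:,0]<.85)&(abs(P[:,1])<.25)&(c['depth'][v,u]>0)
    m=np.zeros((400,640),np.uint8); m[v[k],u[k]]=1; n,l,st,_=cv2.connectedComponentsWithStats(m)
    for j in range(1,n):
        if st[j,4]>15: vv,uu=np.where(l==j); Q=pts(c,np.c_[uu,vv]); print(nm,st[j],Q.min(0).round(3),Q.max(0).round(3),c['img'][vv,uu].mean(0).astype(int))
```

```text
2.8 [0.50475143 0.31235251 0.3259272 ] [1.79905174e+02 6.36220593e-02 1.49920372e+02]
[[ 0.502 -0.83  -0.244  0.438]
 [ 0.865  0.482  0.142  0.351]
 [ 0.    -0.282  0.959  0.305]
 [ 0.     0.     0.     1.   ]]
2855 ((549.870849609375, 304.75384521484375), (125.09015655517578, 110.08155059814453), 59.706600189208984) [-0.00028309  0.01749462  0.03530907]
block ((509.5984191894531, 314.2350158691406), (28.54230308532715, 30.503644943237305), 59.3486328125) [0.50845323 0.31450311 0.03385233]
axis -27.522936 [ 0.8868259  -0.4621037   0.55531335  0.28778782]Traceback (most recent call last):
  File "<stdin>", line 11, in <module>
  File "<stdin>", line 7, in wedge
ValueError: attempt to get argmax of an empty sequence
```

View pics/w1.png

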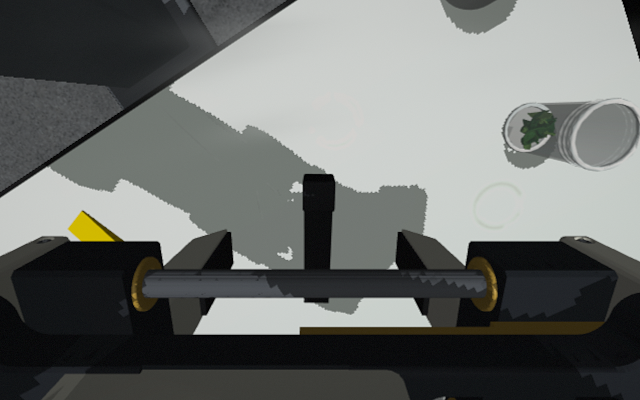

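The wrist view shows the block at (318,190), midway between the fingers at (215,270) and (415,270), with the ramp running on below it. I descend and grip.

Request:
{"method": "arm_command", "body": {"xyz": [[2,0,-30],[1,0,-30],[0,0,-30],[0,0,-25],[0,0,-16],[0,0,-8],[0,0,-3],[0,0,0]], "spin": [0,0,0,0,0,0,0,0]}}

```text
time: 3.6
tool_pos: [0.5078, 0.3124, 0.1835]
tool_rot: [3.14, 0.001, 2.617]
contact_force: [1.2, 0.2, 1.4]
opening: 0.0914
grip_force: 0.0
```

Request:
{"method": "arm_command", "body": {"xyz": [[0,0,0],[0,0,0],[0,0,0],[0,0,0],[0,0,0],[0,0,0],[0,0,0],[0,0,0],[0,0,0],[0,0,0]], "spin": [0,0,0,0,0,0,0,0,0,0], "jaw": -1, "squeeze": 30}}

```text
time: 4.6
tool_pos: [0.5074, 0.3123, 0.1827]
tool_rot: [3.141, 0.0, 2.617]
contact_force: [0.1, 0.3, 0.0]
opening: 0.0297
grip_force: 29.9
```

Run:
```python
from h import *
t=np.load('t1.npz')
for nm,c in(('t0',np.load('t0.npz')),('s',np.load('s0.npz'))):
    v,u=np.mgrid[0:400,0:640].reshape(2,-1); P=pts(c,np.c_[u,v]); k=(P[:,2]>.006)&(P[:,2]<.12)&(P[:,0]>.33)&(P[:,0]<.85)&(abs(P[:,1])<.25)&(c['depth'][v,u]>0)
    m=np.zeros((400,640),np.uint8); m[v[k],u[k]]=1; n,l,st,_=cv2.connectedComponentsWithStats(m)
    for j in range(1,n):
        if st[j,4]>15: vv,uu=np.where(l==j); Q=pts(c,np.c_[uu,vv]); print(nm,st[j],Q.min(0).round(3),Q.max(0).round(3),c['img'][vv,uu].mean(0).astype(int))
```

```text
t0 [ 286  113   66   85 2731] [ 0.586 -0.238  0.006] [0.85  0.036 0.099] [122 131 134]
t0 [260 150   9  13  74] [0.835 0.061 0.008] [0.85  0.091 0.058] [121 125 123]
t0 [361 159  16  16 165] [ 0.614 -0.25   0.006] [ 0.677 -0.203  0.019] [222 224 221]
t0 [233 162  12  18 154] [0.802 0.165 0.007] [0.833 0.199 0.075] [143 150 146]
t0 [222 171   4  10  21] [0.769 0.234 0.057] [0.794 0.248 0.118] [131 136 135]
t0 [225 177   9  26  96] [0.722 0.232 0.009] [0.754 0.25  0.119] [140 144 144]
t0 [285 221  34  35 375] [0.423 0.072 0.006] [0.554 0.132 0.039] [216 204  80]
s [ 260  143   74   76 2913] [ 0.586 -0.238  0.006] [0.85  0.037 0.093] [121 129 128]
s [326 175  20  10 142] [ 0.615 -0.25   0.006] [ 0.68  -0.202  0.014] [210 213 207]
s [222 199   7  17  86] [0.841 0.064 0.007] [0.85  0.093 0.055] [123 128 124]
s [214 219   6   8  25] [0.741 0.231 0.095] [0.763 0.238 0.119] [132 137 133]
s [310 242  45  19 428] [0.441 0.08  0.006] [0.556 0.136 0.035] [194 178  76]
```

The grip holds at an opening of 29.7 mm, the block's width. I lift and carry it over the yellow wedge to the lane in front of the balance.

Request:
{"method": "arm_command", "body": {"xyz": [[0,0,15],[0,0,25],[0,0,30],[-5,-28,0],[-5,-34,0],[-5,-34,0],[-5,-34,0],[-5,-34,0],[-5,-34,0],[-5,-34,0],[-5,-34,0],[-5,-34,0],[-5,-34,0],[-5,-34,0],[-5,-34,0],[-5,-34,0],[-7,-1,0],[0,0,0]], "spin": [0,0,0,3,3,3,3,3,3,3,3,3,3,3,3,3,4,3.3]}}

```text
time: 6.4
tool_pos: [0.4346, -0.1258, 0.2526]
tool_rot: [3.141, -0.001, -2.858]
contact_force: [0.5, -0.4, -0.8]
opening: 0.0295
grip_force: 29.9
```

Request:
{"method": "arm_command", "body": {"xyz": [[0,0,-15],[0,0,-15],[0,0,-10],[0,0,0],[0,0,0]], "spin": [0,0,0,0,0]}}

```text
time: 6.9
tool_pos: [0.4355, -0.1248, 0.2128]
tool_rot: [3.141, -0.0, -2.858]
contact_force: [0.8, -0.4, -1.0]
opening: 0.0299
grip_force: 29.9
```

Run:
```python
from h import *
C={n:grab(n) for n in('top','scene','wrist')}
for n in C: np.savez(n+'2.npz',**C[n])
s=observe(); print(s['tool_pos'],np.degrees(s['tool_rot']))
f=lambda i,x0,y0,w,h,q:cv2.resize(i[y0:y0+h,x0:x0+w,::-1],(w*q,h*q),interpolation=cv2.INTER_CUBIC)
cv2.imwrite('pics/d.png',np.vstack([np.hstack([f(C['top']['img'],280,140,130,100,3),f(C['scene']['img'],250,165,130,100,3)]),cv2.resize(C['wrist']['img'][:,:,::-1],(480,300)).copy() if 0 else np.hstack([cv2.resize(C['wrist']['img'][:,:,::-1],(448,280)),np.zeros((280,332,3),np.uint8)])]))
```

```text
[ 0.43568279 -0.12483309  0.21330119] [-1.79960229e+02  5.02321357e-02 -1.63769898e+02]
```

View pics/d.png

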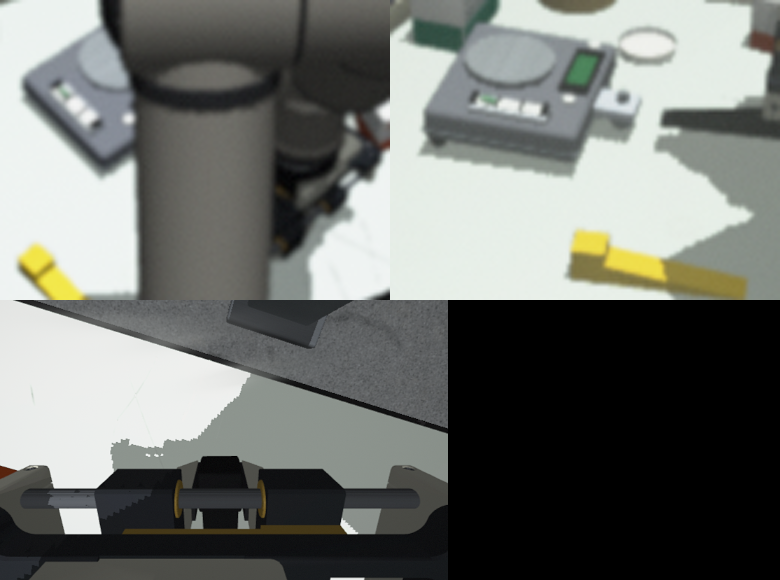

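The scene view shows the wedge held level, tip at crop (662,117), pointing at the lug (620,103); the bubble is at the level's back end. The yaw is 2.9° too far, so I correct it, lower the wedge and measure again.

Request:
{"method": "arm_command", "body": {"xyz": [[0,0,0],[0,0,-15],[0,0,-12],[0,0,-3],[0,0,0],[0,0,0]], "spin": [-2.9,0,0,0,0,0]}}

```text
time: 7.65
tool_pos: [0.4357, -0.1248, 0.1833]
tool_rot: [-3.141, 0.001, -2.909]
contact_force: [0.7, 0.1, -1.1]
opening: 0.0302
grip_force: 30.0
```

```bash
cat > m.py <<'E'
from h import *
c=grab('scene'); s=observe(); T=s['tool_pos']; yaw=s['tool_rot'][2]+np.pi
print(s['time'],T.round(4),np.degrees(yaw).round(2),s['contact_force'].round(1),s['grip_force'])
v,u=np.mgrid[150:230,330:400].reshape(2,-1); P=pts(c,np.c_[u,v]); col=c['img'][v,u].max(1)
r=np.array([np.cos(yaw),np.sin(yaw)]); p=np.array([-r[1],r[0]])
d=P[:,:2]-T[:2]; x=d@r; y=d@p
k=(x>.025)&(x<.16)&(abs(y)<.03)&(col<95)&(P[:,2]>-.003)&(P[:,2]<.03)&(c['depth'][v,u]>0)
print('ramp n',k.sum(),'x max',x[k].max(),'y range',np.percentile(y[k],[2,50,98]).round(4))
q=k; cf=np.polyfit(x[q],P[q,2],1); print('ramp z fit',cf,'-> tip(2mm) at x',(.002-cf[1])/cf[0])
o=cv2.fitLine(np.float32(P[k][:,:2]),cv2.DIST_HUBER,0,.001,.001).ravel(); print('axis',np.degrees(np.arctan(o[1]/o[0])))
# lug & screw
v,u=np.mgrid[185:212,308:345].reshape(2,-1); P=pts(c,np.c_[u,v]); col=c['img'][v,u].min(1)
k=(P[:,2]>.03)&(P[:,2]<.047)&(col>125)&(P[:,0]<.63)
print('lug',cv2.minAreaRect(np.float32(P[k][:,:2]*1000)),P[k].mean(0).round(4))
E
python3 m.py; cp -n m.py m0.py
python3 - <<'E'
import sys; sys.path.insert(0,'.')
E
python3 -c "
from h import *
c=grab('scene'); i=c['img'][175:235,260:400,::-1]; cv2.imwrite('pics/e.png',cv2.resize(i,None,fx=5.6,fy=5.6,interpolation=cv2.INTER_CUBIC))"
```

```text
7.7 [ 0.4357 -0.1248  0.1832] 13.33 [0.5 0.1 0.2] 29.950304925441742
ramp n 255 x max 0.1318556605763693 y range [-0.0111  0.0102  0.0196]
ramp z fit [-0.09431943  0.0135138 ] -> tip(2mm) at x 0.12207235945569968
axis 5.8467684
lug ((608.3883666992188, -54.06793212890625), (106.74594116210938, 42.86652755737305), 89.98754119873047) [ 0.6124 -0.0684  0.0372]
```

View pics/e.png

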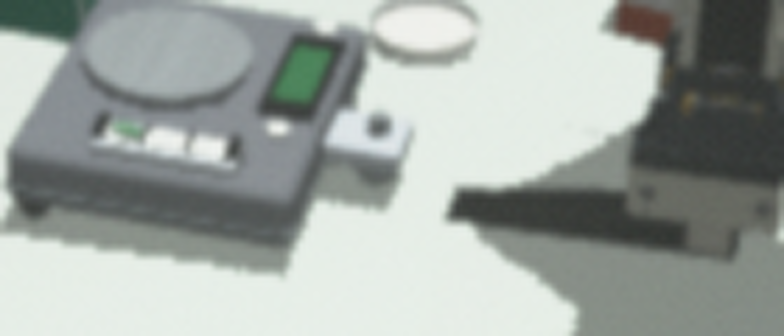

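The tip is clear in the scene picture, at crop (463,188) and (447,218), and the screw head at (378,120). I cast those rays onto their known heights.

Run:
```python
from h import *
c=np.load('scene2.npz'); s=observe(); T=s['tool_pos'][:2]; yaw=s['tool_rot'][2]+np.pi
g=lambda x,y:[260+x/5.6-.4,175+y/5.6-.4]
tip=plane(c,[g(463,188),g(447,218)],.002)[:,:2]; print('tip',tip,'w',np.linalg.norm(tip[0]-tip[1]))
sc=plane(c,[g(378,119)],.048)[0,:2]; lug=plane(c,[g(411,133),g(401,166),g(330,151)],.0402)[:,:2]; print('screw',sc,'lug',lug)
ps=np.radians(13.3); r=np.array([np.cos(ps),np.sin(ps)]); p=np.array([-r[1],r[0]])
t=tip.mean(0); print('tip rel TCP',(t-T)@r,(t-T)@p,' screw rel tip',(sc-t)@r,(sc-t)@p, 'lug front mid rel tip',(lug[:2].mean(0)-t)@r,(lug[:2].mean(0)-t)@p)
print('front edge dir',np.degrees(np.arctan2(*(lug[0]-lug[1])[::-1]))+90)
```

```text
tip [[ 0.56474967 -0.10415245]
 [ 0.56094528 -0.0757611 ]] w 0.028645108044824126
screw [ 0.60304778 -0.07946817] lug [[ 0.58737677 -0.08622141]
 [ 0.57911264 -0.05681751]
 [ 0.61689084 -0.05247309]]
tip rel TCP 0.13185002390789996 0.004670168541650654  screw rel tip 0.04153499074168023 0.0009592233605023989 lug front mid rel tip 0.0240916532345058 0.013250432223507988
front edge dir 15.698307483969216
```

The tip is 28.6 mm wide, as it should be, and the screw is 41.5 mm ahead of it and 1 mm off the line. I advance along 13.3°.

Request:
{"method": "arm_command", "body": {"xyz": [[4.9,1.2,0],[9.7,2.3,0],[9.7,2.3,0],[9.7,2.3,0],[4.9,1.1,0],[4.9,1.1,0],[2.9,0.7,0],[2.9,0.7,0],[2.9,0.7,0],[2.9,0.7,0],[0,0,0],[0,0,0]], "spin": [0,0,0,0,0,0,0,0,0,0,0,0]}}

```text
time: 8.95
tool_pos: [0.4908, -0.1117, 0.1827]
tool_rot: [3.141, -0.0, -2.909]
contact_force: [-0.0, 0.8, -1.3]
opening: 0.0298
grip_force: 30.0
```

```bash
cat > b.py <<'E'
from h import *
import sys
c=grab('scene'); s=observe(); print(s['time'],s['tool_pos'].round(4),s['contact_force'].round(1))
i=c['img'][168:218,262:352,::-1]; cv2.imwrite('pics/%s.png'%sys.argv[1],cv2.resize(i,None,fx=8,fy=8,interpolation=cv2.INTER_CUBIC))
# bubble: green pixels on white vial, positions along the level from rays at z=.064
v,u=np.mgrid[185:212,268:312].reshape(2,-1); col=c['img'][v,u].astype(int)
Q=plane(c,np.c_[u,v],.0625)[:,:2]; ps=np.radians(13.3); r=np.array([np.cos(ps),np.sin(ps)]); p=np.array([-r[1],r[0]])
d=Q-[.696,-.059]; x=d@r; y=d@p-.066
g=(abs(y)<.012)&(abs(x)<.045)&(col[:,1]-col[:,0]>12); w=(abs(y)<.012)&(abs(x)<.045)&(col.min(1)>150)
wt=(col[:,1]-col[:,0])*g
print('green n',g.sum(),'x',(x*wt).sum()/max(wt.sum(),1),x[g].min() if g.any() else 0,x[g].max() if g.any() else 0,'white x',x[w].min(),x[w].max(),'mid',(x[w].min()+x[w].max())/2,'y',y[w].mean())
k=abs(y)<.004
for a in np.arange(-.042,.042,.004):
    q=k&(x>=a)&(x<a+.004); print(round((a+.002)*1000),col[q].mean(0).astype(int) if q.any() else '',end='; ')
E
python3 b.py f
```

```text
9.0 [ 0.4907 -0.1117  0.1827] [ 0.7  0.5 -0.9]
green n 18 x 0.019650820529175692 0.011802940057068936 0.028225376423483314 white x -0.032435678748842255 0.03042811422222024 mid -0.0010037822633110066 y 0.0017291805753867563
-40 [109 114 114]; -36 [82 85 84]; -32 [146 150 146]; -28 [226 229 226]; -24 [231 234 230]; -20 [232 234 231]; -16 [211 215 210]; -12 [171 175 170]; -8 [224 227 224]; -4 [232 235 232]; 0 [232 236 232]; 4 [233 236 232]; 8 [214 219 212]; 12 [134 151 139]; 16 [127 157 135]; 20 [154 174 159]; 24 [158 178 163]; 28 [191 198 192]; 32 [107 112 109]; 36 [ 99 103 105]; 40 [132 138 142];
```

View pics/f.png

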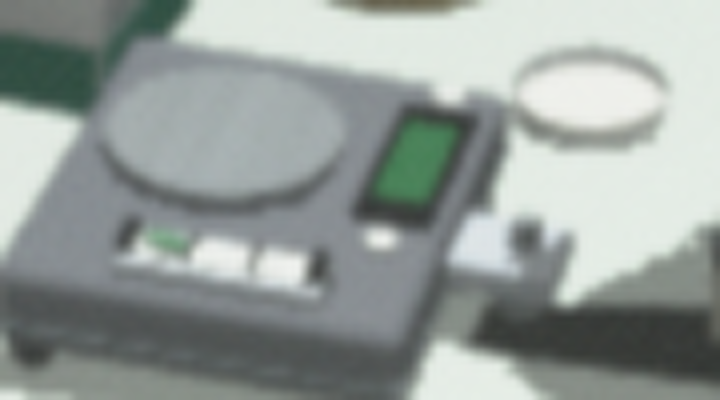

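The tip is now about 15 mm past the screw, under the lug, and the bubble is still at the back end (+0.0197), with its lines at about -12 and +11. I drive in slowly.

Request:
{"method": "arm_command", "body": {"xyz": [[1.5,0.3,0],[1.9,0.5,0],[1.9,0.5,0],[1.9,0.4,0],[1.9,0.5,0],[1.9,0.4,0],[1.9,0.5,0],[1.9,0.4,0],[0,0,0],[0,0,0]], "spin": [0,0,0,0,0,0,0,0,0,0]}}

```text
time: 10.0
tool_pos: [0.5053, -0.1081, 0.1827]
tool_rot: [3.141, -0.001, -2.909]
contact_force: [-4.1, -0.6, 1.2]
opening: 0.0297
grip_force: 30.0
```

```bash
python3 b.py g | grep -v 40
```

```text
10.05 [ 0.5053 -0.1081  0.1827] [-3.8 -1.2  1.6]
```

Request:
{"method": "arm_command", "body": {"xyz": [[1.9,0.5,0],[1.9,0.5,0],[1.9,0.4,0],[1.9,0.5,0],[1.9,0.4,0],[0,0,0],[0,0,0]], "spin": [0,0,0,0,0,0,0]}}

```text
time: 10.75
tool_pos: [0.5133, -0.1058, 0.1826]
tool_rot: [3.139, -0.006, -2.909]
contact_force: [-12.9, -1.2, 8.5]
opening: 0.03
grip_force: 30.0
```

```bash
python3 b.py g2 | head -2
```

```text
10.8 [ 0.5133 -0.1058  0.1826] [-12.7  -2.8   8.3]
green n 15 x 0.02078650954094007 0.013077000423625517 0.028225376423483314 white x -0.032435678748842255 0.03042811422222024 mid -0.0010037822633110066 y 0.001922679185058547
```

Contact is made: 13 N of push and 8 N of downward pressing from the tool, while the bubble is still at the stop. I relieve the vertical load a little and go on in smaller steps.

Request:
{"method": "arm_command", "body": {"xyz": [[0,0,0.5],[1,0.2,0],[1,0.2,0],[1,0.3,0],[1,0.2,0],[0,0,0],[0,0,0]], "spin": [0,0,0,0,0,0,0]}}

```text
time: 11.5
tool_pos: [0.5172, -0.1049, 0.1827]
tool_rot: [3.139, -0.006, -2.909]
contact_force: [-11.7, -2.6, 4.7]
opening: 0.0302
grip_force: 30.0
```

```bash
python3 b.py h1 | head -2
python3 - <<'E'
from h import *
# balance shift: phase correlation of housing patch between before and now
a=np.load('scene2.npz')['img']; b=grab('scene')['img']
f=lambda i:np.float32(cv2.cvtColor(i,cv2.COLOR_RGB2GRAY)[170:215,262:318])
print(cv2.phaseCorrelate(f(a),f(b),cv2.createHanningWindow((56,45),cv2.CV_32F)))
E
```

```text
11.55 [ 0.5172 -0.1048  0.1827] [-12.3  -2.    4. ]
green n 15 x 0.020863811148894466 0.013077000423625517 0.028225376423483314 white x -0.032435678748842255 0.03042811422222024 mid -0.0010037822633110066 y 0.0019256433299940365
((-0.3298626083469891, 0.2846619190336632), 1.05980703636452)
```

Request:
{"method": "arm_command", "body": {"xyz": [[1,0.2,0.3],[1,0.2,0],[1,0.3,0],[1,0.2,0],[1,0.2,0],[1,0.3,0],[0,0,0],[0,0,0]], "spin": [0,0,0,0,0,0,0,0]}}

```text
time: 12.4
tool_pos: [0.5233, -0.1034, 0.1827]
tool_rot: [3.139, -0.006, -2.909]
contact_force: [-10.7, -1.7, 1.5]
opening: 0.0299
grip_force: 30.0
```

```bash
cat > sh.py <<'E'
from h import *
a=np.load('scene2.npz')['img']; b=grab('scene')['img']
f=lambda i:np.float32(cv2.cvtColor(i,cv2.COLOR_RGB2GRAY)[170:215,262:318])
print('shift',cv2.phaseCorrelate(f(a),f(b),cv2.createHanningWindow((56,45),cv2.CV_32F)))
E
python3 b.py h2 | head -2; python3 sh.py
```

```text
12.45 [ 0.5233 -0.1034  0.1827] [-10.4  -1.8   2. ]
green n 14 x 0.021542400730992343 0.014500583924887095 0.02945711563847148 white x -0.035097646303981295 0.030681433162373782 mid -0.0022081065708037563 y 0.0018248570638156763
shift ((-0.08958198893106584, 0.08930866502688062), 1.0075868279845626)
```

Request:
{"method": "arm_command", "body": {"xyz": [[1,0.2,0],[1,0.2,0],[1,0.3,0],[1,0.2,0],[1,0.2,0],[1,0.3,0],[0,0,0],[0,0,0],[0,0,0],[0,0,0]], "spin": [0,0,0,0,0,0,0,0,0,0]}}

```text
time: 13.5
tool_pos: [0.5294, -0.102, 0.1826]
tool_rot: [3.139, -0.006, -2.909]
contact_force: [-8.8, -1.4, 1.3]
opening: 0.03
grip_force: 30.0
```

```bash
python3 b.py h3 | head -2; python3 sh.py
```

```text
13.55 [ 0.5293 -0.102   0.1826] [-10.   -2.4   1.7]
green n 14 x 0.01931295945676815 0.011802940057068936 0.02675270207814085 white x -0.03775984624932343 0.034586217650245804 mid -0.0015868142995388128 y 0.0013518801415290619
shift ((-0.1373706207587233, 0.0656528559855225), 0.9137699558116772)
```

Request:
{"method": "arm_command", "body": {"xyz": [[1,0.2,0],[1,0.2,0],[1,0.3,0],[1,0.2,0],[1,0.2,0],[1,0.3,0],[1,0.2,0],[1,0.2,0],[0,0,0],[0,0,0],[0,0,0],[0,0,0],[0,0,0],[0,0,0]], "spin": [0,0,0,0,0,0,0,0,0,0,0,0,0,0]}}

```text
time: 15.0
tool_pos: [0.5373, -0.1002, 0.1827]
tool_rot: [3.139, -0.006, -2.909]
contact_force: [-10.2, -1.3, 2.4]
opening: 0.0297
grip_force: 30.0
```

```bash
python3 b.py h4; python3 sh.py
```

```text
15.05 [ 0.5373 -0.1002  0.1827] [-9.5 -1.2  1.3]
green n 14 x 0.012523199541347856 0.00500712761305198 0.021343154612830654 white x -0.035097646303981295 0.030937800598836145 mid -0.0020799228525725747 y 0.00099638519923102
-40 [124 129 133]; -36 [103 107 108]; -32 [91 95 94]; -28 [183 188 183]; -24 [231 234 230]; -20 [230 234 231]; -16 [230 233 229]; -12 [190 195 191]; -8 [194 199 195]; -4 [232 235 232]; 0 [228 231 229]; 4 [200 210 202]; 8 [148 164 153]; 12 [126 144 131]; 16 [147 168 153]; 20 [211 219 214]; 24 [228 232 228]; 28 [220 225 221]; 32 [143 148 145]; 36 [91 95 95]; 40 [125 130 134]; shift ((-0.0631404613070714, 0.23164437163458373), 0.6820316639652959)
```

The bubble is moving: it's at about +12 mm, with roughly 1 mm of travel per mm of advance. I advance 9 mm more.

Request:
{"method": "arm_command", "body": {"xyz": [[1,0.2,0],[1,0.2,0],[1,0.3,0],[1,0.2,0],[1,0.2,0],[1,0.3,0],[1,0.2,0],[1,0.2,0],[0.8,0.2,0],[0,0,0],[0,0,0],[0,0,0],[0,0,0],[0,0,0],[0,0,0],[0,0,0],[0,0,0],[0,0,0]], "spin": [0,0,0,0,0,0,0,0,0,0,0,0,0,0,0,0,0,0]}}

```text
time: 16.9
tool_pos: [0.5461, -0.0983, 0.1826]
tool_rot: [3.139, -0.006, -2.909]
contact_force: [-9.8, -2.0, 2.1]
opening: 0.0301
grip_force: 30.0
```

```bash
python3 b.py h5; python3 sh.py
```

```text
16.95 [ 0.5461 -0.0983  0.1826] [-9.3 -1.8  2.4]
green n 14 x 0.003550083389106477 -0.004387940005438649 0.010521177408060712 white x -0.02977394355347856 0.037273802273407715 mid 0.003749929359964578 y 0.001170656955819461
-40 [126 131 134]; -36 [105 109 110]; -32 [86 92 90]; -28 [171 176 173]; -24 [228 232 229]; -20 [224 228 226]; -16 [228 232 228]; -12 [207 214 208]; -8 [183 190 186]; -4 [185 196 187]; 0 [179 191 183]; 4 [143 162 147]; 8 [178 190 181]; 12 [177 185 179]; 16 [206 210 207]; 20 [225 228 226]; 24 [230 234 230]; 28 [224 228 225]; 32 [180 186 183]; 36 [103 107 107]; 40 [128 134 137]; shift ((-0.576791860628358, -0.011638933872344381), 0.5712063501499317)
```

View pics/h5.png

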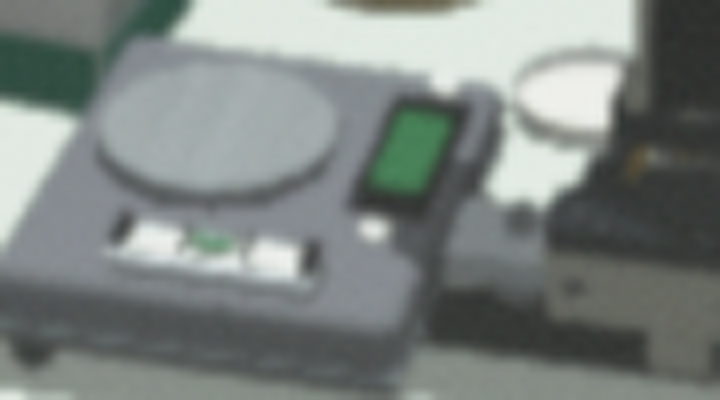

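The bubble is just about centred: at crop (212,241) against lines at about 187 and 243, so roughly +1.5 to 2 mm off. I nudge 1.5 mm, settle, and measure with the arm unloaded.

Request:
{"method": "arm_command", "body": {"xyz": [[0.8,0.2,0],[0.7,0.2,0],[0,0,0],[0,0,0],[0,0,0],[0,0,0],[0,0,0],[0,0,0],[0,0,0],[0,0,0],[0,0,0],[0,0,0],[0,0,0]], "spin": [0,0,0,0,0,0,0,0,0,0,0,0,0]}}

```text
time: 18.3
tool_pos: [0.5476, -0.0979, 0.1826]
tool_rot: [3.139, -0.006, -2.909]
contact_force: [-10.6, -2.1, 2.2]
opening: 0.0297
grip_force: 30.0
```

```bash
cat > v.py <<'E'
from h import *
# fine profile along the level, averaged over frames: redness dip g-r (bubble) and darkness (lines, vial ends)
I=np.mean([grab('scene')['img'].astype(float) for _ in range(6)],0); c=grab('scene')
ps=np.radians(13.3); r=np.array([np.cos(ps),np.sin(ps)]); p=np.array([-r[1],r[0]])
xs=np.arange(-.044,.0441,.001); M=np.linalg.inv(c['world_from_camera']); L=[]
for y in np.arange(-.003,.0055,.001):
    q=np.c_[np.array([.696,-.059])+xs[:,None]*r+(.066+y)*p,np.full(len(xs),.0625),np.ones(len(xs))]@M.T
    mx=c['cx']+c['fx']*q[:,0]/-q[:,2]; my=c['cy']-c['fy']*q[:,1]/-q[:,2]
    L.append(cv2.remap(np.float32(I),np.float32(mx)[None],np.float32(my)[None],cv2.INTER_CUBIC)[0])
P=np.mean(L,0); g=np.clip(P[:,1]-P[:,0]-6,0,None)*(abs(xs)<.03); print('bubble mm',(g*xs).sum()/g.sum()*1e3)
R=P[:,2]; R=P[:,0]
print([(round(a*1e3),int(b),int(d)) for a,b,d in zip(xs,P[:,0],P[:,1]-P[:,0])])
h=lambda a,b:xs[a]+(150-R[a])/(R[b]-R[a])*(xs[b]-xs[a])
i=np.where(R>150)[0]; i=i[abs(xs[i])<.038]; print('vial ends',h(i[0]-1,i[0])*1e3,h(i[-1]+1,i[-1])*1e3,'mid',(h(i[0]-1,i[0])+h(i[-1]+1,i[-1]))*500)
E
python3 v.py
```

```text
bubble mm 0.5144720874379725
[(-44, 135, 5), (-43, 133, 5), (-42, 131, 5), (-41, 127, 5), (-40, 122, 5), (-39, 117, 5), (-38, 113, 4), (-37, 108, 4), (-36, 104, 4), (-35, 98, 4), (-34, 92, 4), (-33, 92, 4), (-32, 98, 4), (-31, 112, 4), (-30, 136, 4), (-29, 164, 5), (-28, 190, 5), (-27, 211, 5), (-26, 224, 4), (-25, 229, 4), (-24, 229, 3), (-23, 230, 3), (-22, 229, 4), (-21, 229, 4), (-20, 229, 4), (-19, 228, 4), (-18, 226, 4), (-17, 224, 4), (-16, 221, 4), (-15, 217, 4), (-14, 211, 5), (-13, 205, 5), (-12, 194, 6), (-11, 182, 6), (-10, 173, 6), (-9, 171, 7), (-8, 177, 8), (-7, 185, 10), (-6, 189, 11), (-5, 190, 12), (-4, 190, 12), (-3, 187, 12), (-2, 183, 13), (-1, 180, 13), (0, 177, 13), (1, 174, 14), (2, 170, 14), (3, 166, 14), (4, 165, 13), (5, 169, 13), (6, 180, 11), (7, 193, 10), (8, 204, 9), (9, 210, 7), (10, 210, 7), (11, 203, 7), (12, 194, 6), (13, 188, 6), (14, 190, 6), (15, 201, 5), (16, 214, 4), (17, 223, 4), (18, 226, 4), (19, 226, 4), (20, 226, 4), (21, 225, 4), (22, 224, 4), (23, 222, 5), (24, 221, 5), (25, 219, 5), (26, 219, 4), (27, 219, 4), (28, 218, 4), (29, 216, 4), (30, 210, 5), (31, 199, 5), (32, 181, 6), (33, 161, 5), (34, 141, 5), (35, 124, 5), (36, 114, 5), (37, 110, 4), (38, 111, 4), (39, 116, 4), (40, 122, 4), (41, 127, 4), (42, 130, 4), (43, 133, 4), (44, 135, 4)]
vial ends -29.516941189765916 33.58868411183365 mid 2.0358714610338655
```

The lines are at -9.2 and +13.1, so the middle is +2.0. The bubble is at +0.5, an offset of about -1.5 mm, between the lines. I ease off the push, open, and measure before leaving.

Request:
{"method": "arm_command", "body": {"xyz": [[-0.4,-0.1,0],[-0.4,-0.1,0],[0,0,0]], "spin": [0,0,0]}}

```text
time: 18.95
tool_pos: [0.5473, -0.0979, 0.1827]
tool_rot: [3.139, -0.004, -2.909]
contact_force: [-7.4, -0.7, -0.9]
opening: 0.0299
grip_force: 30.0
```

Request:
{"method": "arm_command", "body": {"xyz": [[0,0,0],[0,0,0],[0,0,0],[0,0,0],[0,0,0],[0,0,0],[0,0,0],[0,0,0],[0,0,0],[0,0,0],[0,0,0],[0,0,0],[0,0,0]], "spin": [0,0,0,0,0,0,0,0,0,0,0,0,0], "jaw": 0.3}}

```text
time: 20.25
tool_pos: [0.5486, -0.0982, 0.1835]
tool_rot: [3.141, 0.0, -2.909]
contact_force: [-0.2, -0.3, 0.7]
opening: 0.0597
grip_force: 0.0
```

```bash
python3 v.py; python3 sh.py
```

```text
bubble mm -0.22356884587031015
[(-44, 134, 5), (-43, 133, 5), (-42, 131, 5), (-41, 128, 5), (-40, 123, 5), (-39, 118, 5), (-38, 113, 4), (-37, 108, 4), (-36, 104, 4), (-35, 99, 4), (-34, 93, 3), (-33, 92, 4), (-32, 98, 4), (-31, 112, 5), (-30, 136, 5), (-29, 164, 5), (-28, 190, 5), (-27, 211, 4), (-26, 225, 4), (-25, 229, 4), (-24, 229, 3), (-23, 229, 4), (-22, 229, 4), (-21, 229, 4), (-20, 229, 4), (-19, 229, 4), (-18, 227, 4), (-17, 224, 5), (-16, 221, 5), (-15, 217, 5), (-14, 212, 5), (-13, 205, 5), (-12, 193, 6), (-11, 179, 6), (-10, 166, 6), (-9, 161, 8), (-8, 163, 10), (-7, 170, 12), (-6, 176, 13), (-5, 181, 13), (-4, 184, 13), (-3, 184, 12), (-2, 182, 13), (-1, 179, 13), (0, 177, 13), (1, 174, 14), (2, 170, 14), (3, 167, 14), (4, 165, 14), (5, 170, 13), (6, 180, 11), (7, 192, 9), (8, 203, 8), (9, 209, 7), (10, 209, 6), (11, 203, 6), (12, 194, 6), (13, 188, 6), (14, 190, 5), (15, 201, 5), (16, 213, 4), (17, 222, 4), (18, 226, 4), (19, 226, 4), (20, 226, 3), (21, 225, 3), (22, 224, 4), (23, 222, 4), (24, 221, 5), (25, 220, 5), (26, 219, 4), (27, 219, 4), (28, 218, 4), (29, 216, 5), (30, 210, 5), (31, 198, 6), (32, 181, 6), (33, 161, 6), (34, 141, 5), (35, 125, 5), (36, 114, 4), (37, 110, 4), (38, 111, 4), (39, 116, 5), (40, 122, 4), (41, 127, 4), (42, 130, 4), (43, 133, 4), (44, 135, 5)]
vial ends -29.528738617897016 33.59363007545478 mid 2.0324457287788817
shift ((-0.9123796515803555, -0.27470503862285156), 0.6749456702338325)
```

The bubble reads -0.2, so about -2.2 mm from the middle. That is between the lines, but the scene view is coarse (about 2 mm per pixel). I lift straight up and look at the vial close with the wrist camera.

Request:
{"method": "arm_command", "body": {"xyz": [[0,0,10],[0,0,20],[0,0,30],[0,0,35],[0,0,35],[0,0,0]], "spin": [0,0,0,0,0,0]}}

```text
time: 21.25
tool_pos: [0.5497, -0.0984, 0.3194]
tool_rot: [-3.136, 0.009, -2.909]
contact_force: [0.2, 0.0, 0.4]
opening: 0.0596
grip_force: 0.0
```

Request:
{"method": "arm_command", "body": {"xyz": [[10,0,0],[10,0,0],[10,0,0],[10,0,0],[10,0,0],[10,0,0],[10,0,0],[10,0,0],[10,0,0],[10,0,0],[10,0,0],[10,0,0],[5,0,0],[0,0,0],[0,0,0]], "spin": [-8,-8,-8,-8,-8,-8,-8,-8,-8,-8,-8,-8,-4,0,0]}}

```text
time: 22.75
tool_pos: [0.6734, -0.0981, 0.3132]
tool_rot: [-3.141, -0.0, 1.631]
contact_force: [-0.0, 0.5, -1.0]
opening: 0.0598
grip_force: 0.0
```

```bash
python3 -c "
from h import *
c=grab('wrist','w2.png'); np.savez('w2.npz',**c); s=observe(); print(s['time'],s['tool_pos'],s['tool_rot'][2],c['world_from_camera'].round(3))"
```

```text
22.8 [ 0.67331675 -0.09814181  0.31334989] 1.6306709351741289 [[ 0.998 -0.057 -0.017  0.669]
 [ 0.059  0.958  0.281 -0.022]
 [ 0.    -0.282  0.959  0.293]
 [ 0.     0.     0.     1.   ]]
```

View pics/w2.png

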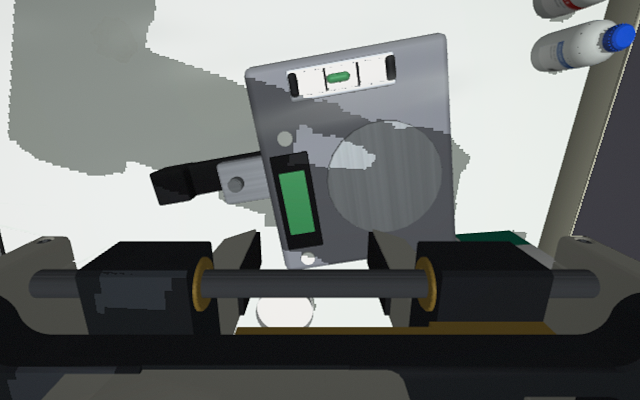

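The wrist view shows the bubble at (338,76) between its lines, at about (324,79) and (358,73), slightly to the front. The wedge is straight under the lug at (205,180). I compute the offset.

Run:
```python
from h import *
c=np.load('w2.npz'); I=c['img'].astype(int)
roi=np.s_[50:105,285:400]; g=(I[...,1]-I[...,0]>30); m=np.zeros((400,640),bool); m[roi]=g[roi]
v,u=np.where(m); B=plane(c,np.c_[u,v],.064)[:,:2]
d=np.zeros_like(m); d[roi]=(I.max(2)<110)[roi]; n,l,st,ce=cv2.connectedComponentsWithStats(d.astype(np.uint8))
# axis from the dark features
W=[plane(c,[ce[j]],.064)[0,:2] for j in range(1,n) if st[j,4]>8]
for j in range(1,n):
    if st[j,4]>8: print(st[j],ce[j].round(1))
ps=np.radians(13.3); r=np.array([np.cos(ps),np.sin(ps)]); b=B.mean(0)
print('bubble',len(u),u.mean(),v.mean(),'extent',np.ptp(B@r)); print('features rel bubble mm',[((w-b)@r*1e3).round(1) for w in W])
```

```text
[385  55  11  25 223] [390.3  67.1]
[356  62   4  23  45] [357.5  72.7]
[323  68   5  22  39] [325.  79.]
[285  73  31  32 372] [294.1  91.8]
bubble 185 337.7351351351351 76.76216216216216 extent 0.015643063796587975
features rel bubble mm [np.float64(36.6), np.float64(13.9), np.float64(-8.9), np.float64(-31.7)]
```

The offset is -2.5 mm (line spacing 22.8 mm and bubble length 15.6 mm both check out). I confirm it has stopped moving, then hand in.

Request:
{"method": "arm_command", "body": {"xyz": [[0,0,0],[0,0,0],[0,0,0],[0,0,0],[0,0,0],[0,0,0],[0,0,0],[0,0,0],[0,0,0],[0,0,0],[0,0,0],[0,0,0],[0,0,0],[0,0,0],[0,0,0]], "spin": [0,0,0,0,0,0,0,0,0,0,0,0,0,0,0]}}

```text
time: 24.3
tool_pos: [0.6736, -0.0982, 0.3136]
tool_rot: [3.141, -0.0, 1.629]
contact_force: [0.2, -0.7, 0.0]
opening: 0.0601
grip_force: 0.0
```

Run:
```python
from h import *
c=grab('wrist'); I=c['img'].astype(int); ps=np.radians(13.3); r=np.array([np.cos(ps),np.sin(ps)])
roi=np.s_[50:105,320:362]; z=lambda q:plane(c,np.c_[np.where(q)[1]+320,np.where(q)[0]+50],.064)[:,:2]@r
b=z((I[...,1]-I[...,0]>30)[roi]).mean(); d=z((I.max(2)<110)[roi]); lo,hi=d[d<b-.006],d[d>b+.006]
off=b-(lo.mean()+hi.mean())/2; print('offset',off,'lines',hi.mean()-lo.mean())
P=pts(c,[[172,186],[205,180]]); print('block/ramp top',P.round(4))
if abs(off)<.0032: print(hand_in())
```

```text
offset -0.0022680656452154224 lines 0.022853713959056443
block/ramp top [[ 0.5504 -0.0958  0.0341]
 [ 0.5736 -0.093   0.018 ]]
the job is handed in; nothing more can be done
None
```

I handed the job in at about 24 s: the black wedge lies flat under the front foot, the bubble measured about 2.3 mm towards the front of the level's middle (between its lines), and the arm was clear of everything; no verdict came back.

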